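Refill the marker tray and lock its keeper bar

TASK

Pack up the marker tray: lay the two spare markers from the table fully down into the two empty slots, then turn the lock knob in the middle of the tray clockwise until it clicks past its detent and the keeper bar stays across all the markers. Do not shift the markers already in the tray, and do not knock over the can or the tumbler.

Things in the scene. Friction and masses are not known exactly. Their poses are not given: they have to be found in the camera images.
- tray: Wooden marker tray, fixed to the table, 160 (its x) by 250 mm (its y), turned in yaw; origin under its centre. Four slots run along its x at y = +100, +50, -50, -100 mm; the lock knob is in the middle. Between the saddles, in the middle 76 mm of the slots' length, there is only the 5 mm base plate, so fingers can go down beside a marker there.
- slot1 (a point): Slot 1 (tray y = +100 mm), empty or occupied at the start. Point: where the middle of a marker lying home is, 28 mm above the table; x along the slot, z up. Two saddles, 38 to 66 mm either side of it, carry the marker's underside at 16 mm (top at 40 mm); their side walls, 32 mm apart, and the end walls, 150 mm apart, rise to 30 mm above the table.
- slot2 (a point): Slot 2 (tray y = +50 mm), empty or occupied at the start. Point: where the middle of a marker lying home is, 28 mm above the table; x along the slot, z up. Two saddles, 38 to 66 mm either side of it, carry the marker's underside at 16 mm (top at 40 mm); their side walls, 32 mm apart, and the end walls, 150 mm apart, rise to 30 mm above the table.
- slot3 (a point): Slot 3 (tray y = -50 mm), empty or occupied at the start. Point: where the middle of a marker lying home is, 28 mm above the table; x along the slot, z up. Two saddles, 38 to 66 mm either side of it, carry the marker's underside at 16 mm (top at 40 mm); their side walls, 32 mm apart, and the end walls, 150 mm apart, rise to 30 mm above the table.
- slot4 (a point): Slot 4 (tray y = -100 mm), empty or occupied at the start. Point: where the middle of a marker lying home is, 28 mm above the table; x along the slot, z up. Two saddles, 38 to 66 mm either side of it, carry the marker's underside at 16 mm (top at 40 mm); their side walls, 32 mm apart, and the end walls, 150 mm apart, rise to 30 mm above the table.
- spare_a_mid (a point): Jumbo marker with a square barrel, 140 x 24 x 24 mm, about 50 g, white with a grey cap end. Point: its middle, half-way along and half-way up; its x axis runs along the marker towards the cap. A spare, lying on the table. It may be laid in either way round, in either empty slot.
- spare_b_mid (a point): Jumbo marker with a square barrel, 140 x 24 x 24 mm, about 50 g, white with a grey cap end. Point: its middle, half-way along and half-way up; its x axis runs along the marker towards the cap. A spare, lying on the table. It may be laid in either way round, in either empty slot.
- kept_a_mid (a point): Jumbo marker with a square barrel, 140 x 24 x 24 mm, about 50 g, white with a grey cap end. Point: its middle, half-way along and half-way up; its x axis runs along the marker towards the cap. Already lies in one of the slots; it stays there.
- kept_b_mid (a point): Jumbo marker with a square barrel, 140 x 24 x 24 mm, about 50 g, white with a grey cap end. Point: its middle, half-way along and half-way up; its x axis runs along the marker towards the cap. Already lies in one of the slots; it stays there.
- lock (a joint): Angle of lock knob and keeper bar, rad: 0 = bar along the slots (open), 1.4 = end stop, bar across all slots (locked); grows clockwise from above; starts at 0.05 to 0.2. A spring detent resists: up to about 0.22 N m near 0.5 rad; the click is at 1.0 rad, past which the spring drives it to the stop and holds it. Let go earlier, it springs back.
- knob_grip (a point): Centre of the knob's black wing grip, 64 mm above the table, on the vertical turning axis. The wing is 70 mm long (point x, turns with it), 16 mm thick (y), from 50 to 78 mm above the table. It stands on the aluminium keeper bar, 216 x 16 mm, which lies along the wing at 44 to 50 mm height and turns with it, 4 mm over seated markers; below is a 20 mm post.
- can_top (a point): Blue drink can, 66 mm across, 122 mm tall, standing between the robot and the tray, left of the middle. Point: centre of its top.
- tumbler_rim (a point): Clear tumbler, 84 mm across, 110 mm tall, standing between the robot and the tray, right of the middle. Point: centre of its mouth.
There are look-alikes about, which are no part of the job. Leave any purple look-alike of the part that bears spare_a_mid alone.

How it is judged (in metres and radians):
On the way, in this order (a step that is already met when the one before it is completed fails the run):
1. both spare markers lie home in slots, the knob not yet past its click (((distance between spare_a_mid and slot1 below 0.01 m and angle between the x axis of spare_a_mid and the x axis of slot1, either way round below 0.1 rad) or (distance between spare_a_mid and slot2 below 0.01 m and angle between the x axis of spare_a_mid and the x axis of slot2, either way round below 0.1 rad) or (distance between spare_a_mid and slot3 below 0.01 m and angle between the x axis of spare_a_mid and the x axis of slot3, either way round below 0.1 rad) or (distance between spare_a_mid and slot4 below 0.01 m and angle between the x axis of spare_a_mid and the x axis of slot4, either way round below 0.1 rad)) and ((distance between spare_b_mid and slot1 below 0.01 m and angle between the x axis of spare_b_mid and the x axis of slot1, either way round below 0.1 rad) or (distance between spare_b_mid and slot2 below 0.01 m and angle between the x axis of spare_b_mid and the x axis of slot2, either way round below 0.1 rad) or (distance between spare_b_mid and slot3 below 0.01 m and angle between the x axis of spare_b_mid and the x axis of slot3, either way round below 0.1 rad) or (distance between spare_b_mid and slot4 below 0.01 m and angle between the x axis of spare_b_mid and the x axis of slot4, either way round below 0.1 rad)) and value of joint lock below 0.9 rad), for 0.2 s.
2. the knob is past its detent and at its stop (value of joint lock above 1.33 rad), for 0.2 s.
At the end, for the whole second after the job is handed in: Each spare marker lies in a slot (its middle within 10 mm of the slot's point, along the slot within 0.1 rad), the markers that were already there are within 20 mm of where they were, the lock knob stands past its detent (above 1.33 of 1.4 rad) and the can and tumbler are upright (((distance between spare_a_mid and slot1 below 0.01 m and angle between the x axis of spare_a_mid and the x axis of slot1, either way round below 0.1 rad) or (distance between spare_a_mid and slot2 below 0.01 m and angle between the x axis of spare_a_mid and the x axis of slot2, either way round below 0.1 rad) or (distance between spare_a_mid and slot3 below 0.01 m and angle between the x axis of spare_a_mid and the x axis of slot3, either way round below 0.1 rad) or (distance between spare_a_mid and slot4 below 0.01 m and angle between the x axis of spare_a_mid and the x axis of slot4, either way round below 0.1 rad)) and ((distance between spare_b_mid and slot1 below 0.01 m and angle between the x axis of spare_b_mid and the x axis of slot1, either way round below 0.1 rad) or (distance between spare_b_mid and slot2 below 0.01 m and angle between the x axis of spare_b_mid and the x axis of slot2, either way round below 0.1 rad) or (distance between spare_b_mid and slot3 below 0.01 m and angle between the x axis of spare_b_mid and the x axis of slot3, either way round below 0.1 rad) or (distance between spare_b_mid and slot4 below 0.01 m and angle between the x axis of spare_b_mid and the x axis of slot4, either way round below 0.1 rad)) and distance of each of kept_a_mid, kept_b_mid from where it was at the start of the episode below 0.02 m and not (angle between can_top's own z axis and vertical above 0.5 rad) and not (angle between tumbler_rim's own z axis and vertical above 0.5 rad) and value of joint lock above 1.33 rad); the robot touches nothing.
It fails at once if a marker already in the tray is shifted (over 25 mm) (distance of any of kept_a_mid, kept_b_mid from where it was at the start of the episode above 0.025 m).
It fails at once if the can or the tumbler is knocked over (angle between any of can_top, tumbler_rim's own z axis and vertical above 0.5 rad).
It also fails if it takes over 72 s, if anything falls off the work surface, if the arm or the gripper's body presses on something with over 40 N, if the wrist force passes 120 N, or if a joint passes its speed limit or range.

ROBOT

A 6-joint arm with a two-finger parallel gripper is mounted at the origin on the work surface. World frame = base frame: x ahead of the robot, y to its left, z up, the work surface at z = 0. Lengths are in m, angles in degrees, forces in N, time in s.
With the tool pointing down it reaches from about 0.375 to 0.9 m from the base axis. Payload 3.1 kg.
Tool frame: the origin (TCP) lies midway between the tips of the shut fingers; the grasp point (between the pads) lies 19 mm behind it; z points along the fingers, y is the line along which they close (so a half turn about z gives the same grasp; the last joint's range is limited). The gripper opens to 87 mm and grips with 3 to 60 N. Pads are 19 mm wide; open, the fingers measure 117 mm over their backs; the gripper's body (75 mm by 190 mm) begins 51 mm behind the grasp point.
Start: joints at [64.601, 30.224, 82.088, -0, 67.689, -10.227], TCP at [0.164, 0.603, 0.223] pointing down, gripper open.
Joint ranges: [-176.69, 176.69], [-43.24, 126.21], [12.49, 139.97], [-82, 262], [0, 151.66], [-163.58, 163.58]. Speed limits (degrees/s): [159.86, 159.86, 180, 180, 180, 180].

INTERFACE

Orientations are given as a 3x3 rotation matrix whose columns are the frame's x, y, z axes.
In Python, from rig import read_state, capture, camera_info, hand_in gives the robot as it stands.
- The arm moves only by the tool drive_tool, never from a script. Its argument "motion" is a list of rows, each a list of 2 entries, a list of its own where there are three numbers: the shift along the tool's x, y, z in mm, then the turn, a rotation vector about the tool's x, y, z in rad. A call has 1 to 5 rows; each row shifts and turns the commanded pose from where the row before left it, along the tool's axes as they then stand; what a row does not reach is not made up. A row lasts 1/10 s, in which the tool goes at most 50 mm and 8.59 degrees, less where a joint would pass 70% of its speed; a pose out of reach is approached as far as the arm can. A call is refused whole if a number of a shift passes 50 or a number of a turn 0.15, either way. A call with a gripper value outside its range is refused whole. "gripper" is the opening, from 0 (shut) to 1 (fully open), set as the call begins (left out, the last holds). The fingers move at their own pace and stop on an object; the grip force is fixed at half the most. Time passes only in rows, so rows that do not move let the fingers close. It gives the time, the measured TCP pose, the force, the opening and the grip force at its end, in the units of the state.
- read_state(): the state, without advancing time (a new reading comes with each control period).
- capture(name): name is "scene" or "top" or "wrist"; returns the picture (384x512x3 uint8, red, green, blue); there is no depth.
- camera_info(name): a dict with "fovy" (degrees; the focal length in pixels is half the picture's height over the tangent of half this angle, whatever the lens; pixels are square), "cx", "cy" (the principal point, pixels), "k1" (the pictures are not rectified: a ray, as slopes to the right and down, at radius r is drawn at 1 + k1 r^2 times it, then the intrinsics apply), "xyz" and "orientation" of the camera in the world; the wrist camera has in their place "T_tool_cam" (4x4, takes a point from camera to tool coordinates, whose origin is the TCP and whose axes are the flange's). Camera axes: x right, y down, z forward; pixel columns grow to the right and rows downward; lengths in m; the calibration is good to about 2 mm. A picture is of the moment at which its call begins: read the wrist's pose just before it. camera_info takes no time and is no camera call.
- hand_in(): hands the job in; it is judged then, once.
The state is a dict: "time_s": time; "joint_positions": joint angles; "qvel": joint speeds; "tau": joint torques, N m; "position": TCP position; "tcp_rot": TCP orientation; "force": force on the tool from outside, world axes, zero at the start; "moment": the same for the moment, N m; "opening": opening from 0.0 (shut) to 1.0 (fully open); "grasp_force": force on a finger pad.
Only numpy, scipy, OpenCV 4.12 (cv2) and the standard library are available. Lean on these libraries where they do the work, as an engineer would, in place of code of your own. Each camera call takes 0.05 s, during which the arm holds its last target. There are 200 camera calls.

## Working session

There is one attempt and no reset: what is moved stays moved. The work goes in short steps, Python scripts to look and compute and a tool call to move; the robot and the scene stay as the last step left them, time stands still between calls to the robot, and variables do not carry over. Pictures are saved under pics/ and viewed, at most 10 in all, crops included, and the job is handed in when it is done.

Besides the shell and the picture viewer there is one more tool, called after "Emit:" as a command line: name --argument value ..., lists and objects as JSON in quotes. drive_tool: Moves the arm, as the interface text tells. Its arguments: {"type":"object","properties":{"motion":{"type":"array","items":{"type":"array"}},"gripper":{"type":"number"}},"required":["motion"]}

```bash
mkdir -p pics; ls; python3 - <<'E'
from rig import *
import cv2,numpy as np
s=read_state();print({k:np.round(v,3).tolist() for k,v in s.items()})
for n in["top","scene","wrist"]:
    im=capture(n);cv2.imwrite(f"pics/{n}0.png",im[:,:,::-1]);print(n,{k:np.round(v,4).tolist() for k,v in camera_info(n).items() if not isinstance(v,str)})
E
```

```text
pics
{'time_s': 0.0, 'joint_positions': [64.598, 30.278, 82.156, -0.002, 67.687, -10.227], 'qvel': [0.0, -0.008, 0.062, 0.0, -0.117, 0.014], 'tau': [-0.0, -44.004, -17.66, 0.063, 0.058, -0.0], 'position': [0.163, 0.603, 0.222], 'tcp_rot': [[-0.965, 0.262, -0.001], [0.262, 0.965, -0.002], [0.0, -0.002, -1.0]], 'force': [0.005, -0.14, -0.94], 'moment': [-0.088, -0.021, 0.027], 'grasp_force': 0.0, 'opening': 1.002}
top {'fovy': 53.7662, 'cx': 247.0535, 'cy': 189.6295, 'k1': -0.0003, 'xyz': [0.2848, -0.0087, 1.021], 'orientation': [[-0.0831, -0.9751, 0.2056], [-0.9965, 0.0804, -0.0214], [0.0044, -0.2066, -0.9784]]}
scene {'fovy': 55.4246, 'cx': 254.4088, 'cy': 195.4727, 'k1': -0.1192, 'xyz': [0.8619, -0.079, 0.8124], 'orientation': [[0.1863, 0.8624, -0.4708], [0.9824, -0.1685, 0.0802], [-0.0101, -0.4774, -0.8786]]}
wrist {'fovy': 62.7649, 'cx': 254.6039, 'cy': 193.7986, 'k1': -0.0543, 'T_tool_cam': [[-0.001, -0.9552, -0.296, 0.0813], [1.0, -0.0006, -0.0014, -0.0009], [0.0011, -0.296, 0.9552, -0.1627], [0.0, 0.0, 0.0, 1.0]]}
```

View pics/top0.png

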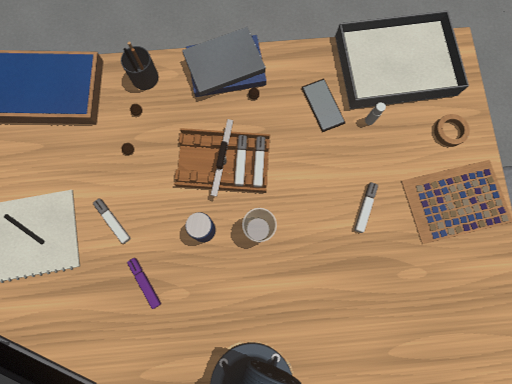

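View pics/scene0.png

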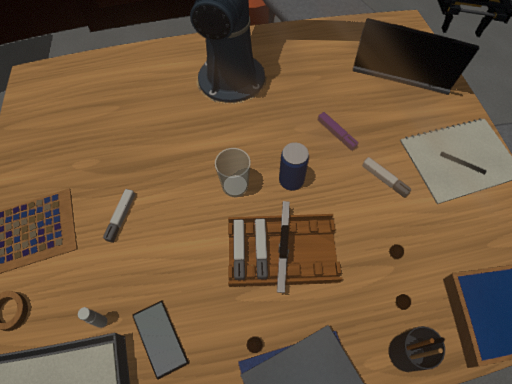

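Top view: the tray is at about (222,161). Slots 3 and 4, on the right, hold the kept markers at (241,160) and (259,161), and the two left slots are empty. White markers with grey caps lie at (111,221) and (367,207); these fit the spares. The purple one at (144,283) is the decoy, and the upright grey-and-white object at (376,113) is not lying down like a marker. I'll measure these and check them in one crop.

```bash
cat > h.py <<'E'
from rig import *
import cv2,numpy as np
def cam(n,s=None):
    c=camera_info(n)
    if n=="wrist":
        T=np.eye(4);T[:3,:3]=s["tcp_rot"];T[:3,3]=s["position"];M=T@np.array(c["T_tool_cam"]);R,t=M[:3,:3],M[:3,3]
    else: R,t=np.array(c["orientation"]),np.array(c["xyz"])
    f=192/np.tan(np.radians(c["fovy"])/2)
    return R,t,f,c
def ray(C,px):
    R,t,f,c=C;px=np.atleast_2d(np.float64(px))
    d=(px-[c["cx"],c["cy"]])/f;r=d.copy()
    for _ in range(8): r=d/(1+c["k1"]*(r**2).sum(1,keepdims=True))
    return np.c_[r,np.ones(len(r))]@R.T,t
def plane(C,px,z):
    d,t=ray(C,px);return t+d*((z-t[2])/d[:,2:])
def proj(C,P):
    R,t,f,c=C;q=(np.atleast_2d(P)-t)@R;r=q[:,:2]/q[:,2:]
    return r*(1+c["k1"]*(r**2).sum(1,keepdims=True))*f+[c["cx"],c["cy"]]
E
python3 - <<'E'
from h import *
im=cv2.imread("pics/top0.png");C=cam("top")
hsv=cv2.cvtColor(im,cv2.COLOR_BGR2HSV)
low=((hsv[:,:,1]<60)).astype(np.uint8)
for name,(x0,y0,x1,y1),z in[("L",(88,192,134,248),.024),("R",(350,176,386,238),.024),("k3",(234,133,249,188),.04),("k4",(252,133,267,190),.04)]:
    m=np.zeros_like(low);m[y0:y1,x0:x1]=low[y0:y1,x0:x1]
    c=max(cv2.findContours(m,0,1)[0],key=cv2.contourArea)[:,0]
    w=plane(C,c,z)[:,:2]*1000
    (cx,cy),sz,a=cv2.minAreaRect(w.astype(np.float32));print(name,round(cx,1),round(cy,1),np.round(sz,1),round(a,1))
# tray brown/dark frame
for p in [(180,130),(270,134),(174,187),(267,192)]: print(p,np.round(plane(C,p,.03)*1000,0))
for p in [(230,121),(213,198)]: print(p,np.round(plane(C,p,.05)*1000,0))
big=lambda a:cv2.resize(a,None,fx=4,fy=4,interpolation=2)
cv2.imwrite("pics/c1.png",np.vstack([np.hstack([big(im[190:255,85:150]),big(im[175:240,335:400])]),cv2.resize(im[115:205,160:280],(520,312))]))
E
```

```text
L 440.9 335.0 [140.1  25.3] 34.2
R 421.3 -343.2 [ 26.4 140.3] 64.9
k3 574.5 -19.3 [ 24.6 141. ] 81.4
k4 567.5 -68.6 [ 24.7 140.8] 81.1
(180, 130) [[676. 140.  30.]]
(270, 134) [[ 644. -107.   30.]]
(174, 187) [[516. 164.  30.]]
(267, 192) [[482. -83.  30.]]
(230, 121) [[683.   0.  50.]]
(213, 198) [[474.  60.  50.]]
```

View pics/c1.png

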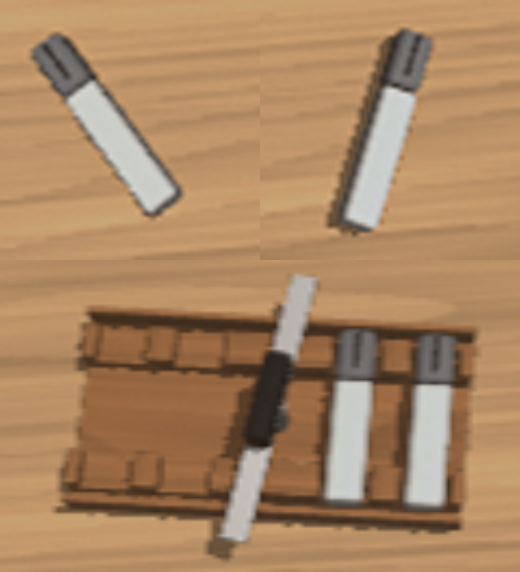

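The crop confirms it: L (111,221) and R (367,207) are white square barrels with grey caps, 140x25 mm when projected, so they are the spares. The bar sits about 0.13 rad clockwise from the slots. Tray yaw is about -8.7°, centre about (580,30) mm, and slots 1 and 2 (+y) are empty. I'll go above L first.

Emit:
drive_tool --motion '[[[-34,-18.6,2],[0,0,0]],[[-34,-18.6,2],[0,0,0]],[[-34,-18.6,2],[0,0,0]],[[-34,-18.6,2],[0,0,0]],[[-34,-18.6,2],[0,0,0]]]' --gripper 1

```text
time_s: 0.65
position: [0.304, 0.4677, 0.2123]
tcp_rot: [[-0.965, 0.261, -0.0], [0.261, 0.965, -0.0], [0.0, -0.0, -1.0]]
force: [1.1, -0.8, -0.2]
opening: 0.999
grasp_force: 0.0
```

Emit:
drive_tool --motion '[[[-34,-18.6,2],[0,0,0]],[[-34,-18.6,2],[0,0,0]],[[-34,-18.6,2],[0,0,0]],[[-34,-18.6,2],[0,0,0]],[[-34,-18.6,2],[0,0,0]]]'

```text
time_s: 1.15
position: [0.4438, 0.3334, 0.2023]
tcp_rot: [[-0.965, 0.262, -0.0], [0.262, 0.965, -0.0], [0.0, -0.0, -1.0]]
force: [0.7, 0.8, 0.7]
opening: 1.003
grasp_force: 0.0
```

Emit:
drive_tool --motion '[[[0,0,0],[0,0,-0.145]],[[0,0,0],[0,0,-0.145]],[[0,0,0],[0,0,-0.145]],[[0,0,0],[0,0,-0.145]],[[0,0,0],[0,0,-0.145]]]'

```text
time_s: 1.65
position: [0.4428, 0.3345, 0.2023]
tcp_rot: [[-0.893, -0.449, -0.001], [-0.449, 0.893, -0.0], [0.001, 0.0, -1.0]]
force: [-1.0, -0.2, 0.0]
opening: 0.999
grasp_force: 0.0
```

Emit:
drive_tool --motion '[[[0,0,0],[0,0,-0.137]],[[0,0,0],[0,0,0]],[[0,0,0],[0,0,0]]]'

```text
time_s: 1.95
position: [0.4428, 0.3346, 0.2024]
tcp_rot: [[-0.829, -0.56, -0.0], [-0.56, 0.829, -0.0], [0.0, 0.0, -1.0]]
force: [0.1, 0.1, -0.2]
opening: 0.998
grasp_force: 0.0
```

```bash
cat >> h.py <<'E'
def go(x,y,z,yaw):  # mm, deg: remaining shift in present tool axes (mm), turn about tool z (rad)
    s=read_state();R=np.array(s["tcp_rot"]);d=R.T@(np.array([x,y,z])-1000*np.array(s["position"]))
    a=(yaw-np.degrees(np.arctan2(R[1,0],R[0,0]))+90)%180-90
    print("t",round(s["time_s"],2),"pos",np.round(np.array(s["position"])*1000,1),"shift",np.round(d,1),"turn",round(-np.radians(a),3),"j6",round(s["joint_positions"][5]),"open",round(s["opening"],3),"grip",round(s["grasp_force"],1),"F",np.round(s["force"],1))
def white(n,z,name,near,rad=110):
    """rect of low-saturation marker blob nearest to world point near (mm), at top height z"""
    s=read_state();im=capture(n)[:,:,::-1].copy();cv2.imwrite(f"pics/{name}.png",im);C=cam(n,s)
    h=cv2.cvtColor(im,cv2.COLOR_BGR2HSV);m=((h[:,:,1]<60)&(h[:,:,2]>60)).astype(np.uint8)
    for c in cv2.findContours(m,0,1)[0]:
        if cv2.contourArea(c)<300: continue
        w=plane(C,c[:,0],z)[:,:2]*1000;(cx,cy),sz,a=cv2.minAreaRect(w.astype(np.float32))
        if np.hypot(cx-near[0],cy-near[1])<rad: print(round(cx,1),round(cy,1),np.round(sz,1),round(a if sz[0]>sz[1] else a+90,1))
E
python3 - <<'E'
from h import *
white("wrist",.024,"w1",(441,335))
go(441,335,60,34.2)
E
```

```text
425.8 325.3 [97.5 22.7] 33.6
t 2.0 pos [442.9 334.7 202.4] shift [  1.3   1.3 142.4] turn -0.002 j6 -99 open 0.999 grip 0.0 F [ 0.6  0.2 -0. ]
```

View pics/w1.png

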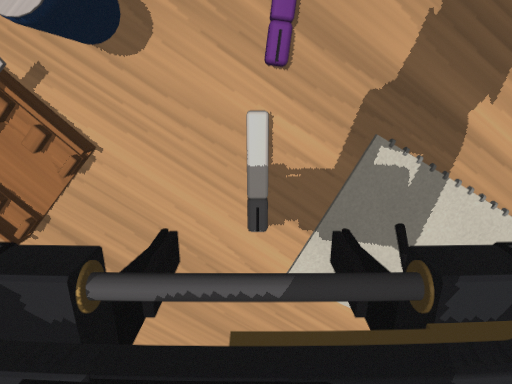

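The wrist view shows L spanning rows 111-232 at column 258, between the fingers, with the cap towards the gripper. I'll descend and grip.

Emit:
drive_tool --motion '[[[0,0.7,45],[0,0,0]],[[0,0.7,45],[0,0,0]],[[0,0,45],[0,0,0]],[[0,0,40],[0,0,0]],[[0,0,15],[0,0,0]]]'

```text
time_s: 2.5
position: [0.4399, 0.3347, 0.0087]
tcp_rot: [[-0.828, -0.561, -0.006], [-0.561, 0.828, -0.003], [0.007, 0.001, -1.0]]
force: [-0.1, -0.0, 0.0]
opening: 0.998
grasp_force: 0.0
```

Emit:
drive_tool --motion '[[[0,0,8],[0,0,0]],[[0,0,0],[0,0,0]]]'

```text
time_s: 2.7
position: [0.4419, 0.3357, 0.0037]
tcp_rot: [[-0.827, -0.562, -0.001], [-0.562, 0.827, -0.001], [0.002, 0.0, -1.0]]
force: [-0.3, -0.3, 0.6]
opening: 0.997
grasp_force: 0.0
```

Emit:
drive_tool --motion '[[[0,0,0],[0,0,0]],[[0,0,0],[0,0,0]],[[0,0,0],[0,0,0]],[[0,0,0],[0,0,0]],[[0,0,0],[0,0,0]]]' --gripper 0.1

```text
time_s: 3.2
position: [0.4425, 0.336, 0.0051]
tcp_rot: [[-0.827, -0.562, 0.001], [-0.562, 0.827, 0.0], [-0.001, -0.0, -1.0]]
force: [-0.9, -0.1, -0.6]
opening: 0.633
grasp_force: 0.0
```

Emit:
drive_tool --motion '[[[0,0,0],[0,0,0]],[[0,0,0],[0,0,0]],[[0,0,0],[0,0,0]]]'

```text
time_s: 3.5
position: [0.4422, 0.3358, 0.0045]
tcp_rot: [[-0.827, -0.562, -0.0], [-0.562, 0.827, -0.0], [0.0, 0.0, -1.0]]
force: [-0.5, -0.1, -0.1]
opening: 0.351
grasp_force: 0.0
```

Emit:
drive_tool --motion '[[[0,0,0],[0,0,0]],[[0,0,0],[0,0,0]],[[0,0,0],[0,0,0]],[[0,0,0],[0,0,0]]]'

```text
time_s: 3.9
position: [0.4422, 0.3359, 0.0045]
tcp_rot: [[-0.827, -0.562, -0.0], [-0.562, 0.827, -0.0], [0.0, 0.0, -1.0]]
force: [-0.4, 0.5, 0.5]
opening: 0.271
grasp_force: 30.0
```

Emit:
drive_tool --motion '[[[0,0,-20],[0,0,0]],[[0,0,-45],[0,0,0]],[[0,0,-45],[0,0,0]],[[0,0,-45],[0,0,0]],[[0,0,-30],[0,0,0]]]'

```text
time_s: 4.4
position: [0.443, 0.3363, 0.1927]
tcp_rot: [[-0.827, -0.562, 0.004], [-0.562, 0.827, 0.002], [-0.004, -0.001, -1.0]]
force: [0.6, 0.5, -1.1]
opening: 0.274
grasp_force: 30.0
```

Emit:
drive_tool --motion '[[[0,0,0],[0,0,0.14]],[[0,0,0],[0,0,0.14]],[[0,0,0],[0,0,0.14]],[[0,0,0],[0,0,0.14]],[[0,0,0],[0,0,0.14]]]'

```text
time_s: 4.9
position: [0.4419, 0.3356, 0.1894]
tcp_rot: [[-0.994, 0.108, -0.0], [0.108, 0.994, -0.0], [0.0, -0.0, -1.0]]
force: [0.1, 0.4, -0.4]
opening: 0.273
grasp_force: 30.0
```

Emit:
drive_tool --motion '[[[0,0,0],[0,0,0.05]],[[0,0,0],[0,0,0]],[[0,0,0],[0,0,0]]]'

```text
time_s: 5.2
position: [0.442, 0.3357, 0.1894]
tcp_rot: [[-0.989, 0.151, -0.0], [0.151, 0.989, -0.0], [0.0, -0.0, -1.0]]
force: [0.4, -0.7, -0.7]
opening: 0.274
grasp_force: 30.0
```

```bash
python3 - <<'E'
from h import *
go(597,129,190,-8.7)
E
```

```text
t 5.2 pos [442.  335.7 189.4] shift [-184.4 -180.9   -0.6] turn 0.0 j6 -56 open 0.274 grip 30.0 F [ 0.4 -0.7 -0.7]
```

Emit:
drive_tool --motion '[[[-37,-36,0],[0,0,0]],[[-37,-36,0],[0,0,0]],[[-37,-36,0],[0,0,0]],[[-37,-36,0],[0,0,0]],[[-36.5,-37,0],[0,0,0]]]'

```text
time_s: 5.7
position: [0.593, 0.134, 0.1895]
tcp_rot: [[-0.989, 0.151, 0.0], [0.151, 0.989, 0.0], [-0.0, 0.0, -1.0]]
force: [0.5, 0.7, -0.8]
opening: 0.273
grasp_force: 30.0
```

Emit:
drive_tool --motion '[[[0,0,0],[0,0,0]],[[0,0,0],[0,0,0]],[[0,0,0],[0,0,0]]]'

```text
time_s: 6.0
position: [0.5907, 0.1363, 0.1891]
tcp_rot: [[-0.988, 0.151, -0.002], [0.151, 0.988, 0.0], [0.002, 0.0, -1.0]]
force: [-0.0, -0.8, -1.3]
opening: 0.273
grasp_force: 30.0
```

```bash
python3 - <<'E'
from h import *
s=read_state();im=capture("wrist")[:,:,::-1].copy();C=cam("wrist",s)
go(597,129,190,-8.7)
np.save("s2.npy",s,allow_pickle=True);cv2.imwrite("pics/w2raw.png",im)
# predicted tray outline at z=.03 and slot points, marked
th=np.radians(-8.7);u=np.array([np.cos(th),np.sin(th),0]);v=np.array([-np.sin(th),np.cos(th),0]);c0=np.array([.5805,.030,0])
for a,b,z in[(75,112,30),(75,-75,30),(75,125,30),(-75,125,30),(80,125,5),(-80,125,5),(38,116,30),(38,84,30),(-38,116,30),(-38,84,30),(38,66,30),(-38,66,30),(38,34,30),(-38,34,30)]:
    p=proj(C,c0+u*a/1e3+v*b/1e3+[0,0,z/1e3])[0];cv2.drawMarker(im,tuple(int(round(q)) for q in p),(0,255,0),0,8)
cv2.imwrite("pics/w2.png",cv2.resize(im,(800,600)))
E
```

```text
t 6.05 pos [590.6 136.8 189.3] shift [-7.5 -6.8 -0.7] turn 0.001 j6 -79 open 0.272 grip 30.0 F [ 0.1  0.2 -0.8]
```

View pics/w2.png

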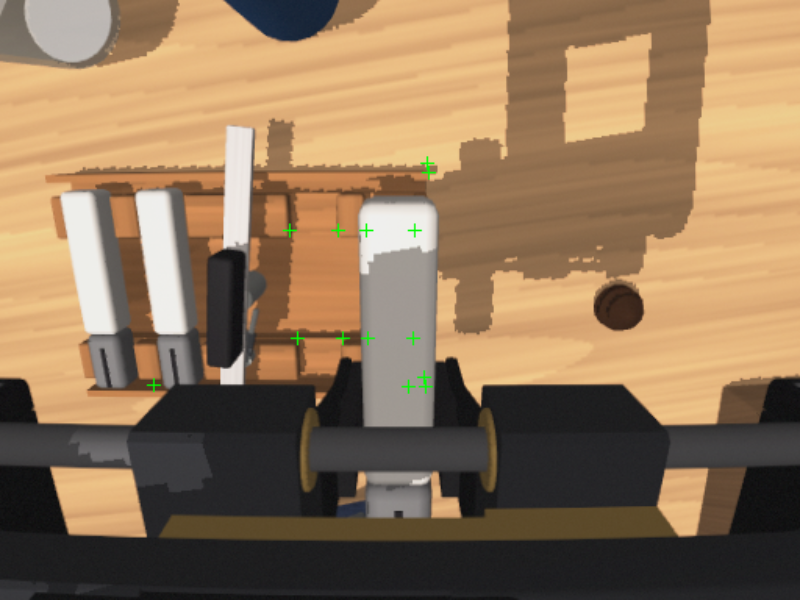

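Wrist view: my predicted slot-2 saddle corners at (290,230), (338,230), (297,338) and (343,338) fall on the seen saddle edges to within a few px. The tray appears to be about 3 mm further in +x. One enlarged crop will settle it.

```bash
python3 - <<'E'
from h import *
im=cv2.imread("pics/w2raw.png")
cv2.imwrite("pics/c2.png",cv2.resize(im[100:260,100:290],None,fx=3.5,fy=3.5,interpolation=cv2.INTER_CUBIC))
E
```

```text
(no output)
```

View pics/c2.png

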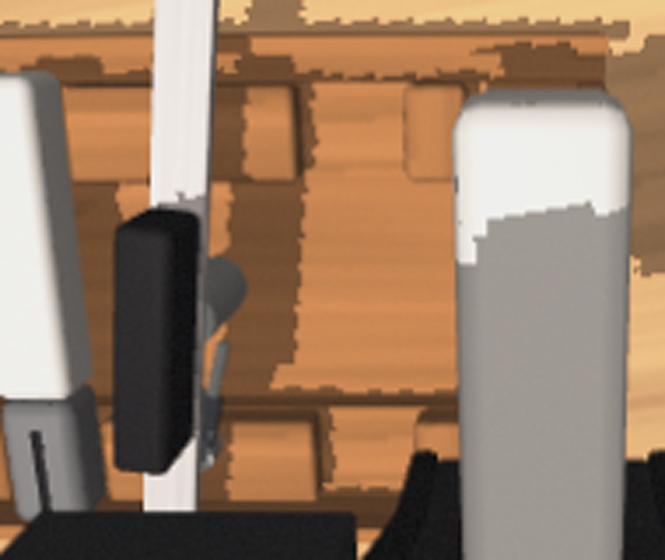

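```bash
python3 - <<'E'
from h import *
s=np.load("s2.npy",allow_pickle=True).item();C=cam("wrist",s)
th=np.radians(-8.7);u=np.array([np.cos(th),np.sin(th)]);v=np.array([-np.sin(th),np.cos(th)])
f=lambda x,y,z:(plane(C,[[100+x/3.5,100+y/3.5]],z)[0,:2]*1000)
for x,y,t in[(270,180,-38),(430,181,-38),(270,422,38),(270,83,-66),(435,84,-66),(270,500,66)]: print("along",t,round(f(x,y,.03)@u-t,1))
for x,y,t in[(293,140,34),(405,140,66),(460,140,84),(314,460,34),(415,440,66)]: print("across",t,round(f(x,y,.03)@v-t,1))
print("guess",np.array([580.5,30])@u,np.array([580.5,30])@v)
p=np.array(s["position"])[:2]*1000
print("tcp along/across",p@u,p@v)
t=f(540,98,.205);print("tail end along rel tcp",(t-p)@u)
a,b=f(458,180,.209),f(628,180,.209);print("held centre across rel tcp",((a+b)/2-p)@v,(b-a)@v)
a,b=f(465,520,.209),f(622,520,.209);print("held centre across rel tcp",((a+b)/2-p)@v,(b-a)@v)
for dx,dy in((0,100),(0,50),(0,0)):
  pass
E
```

```text
along -38 573.5
along -38 574.0
along 38 574.2
along -66 573.4
along -66 573.9
along 66 573.3
across 34 116.3
across 66 117.1
across 84 115.1
across 34 116.3
across 66 116.8
guess 569.2828766850242 117.46172275777126
tcp along/across 563.3245986124316 224.11706882354727
tail end along rel tcp -67.51019595211955
held centre across rel tcp -0.9049769725027603 22.198608723465142
held centre across rel tcp -0.8622646185329195 22.574787234826285
```

The two measurements agree: tray centre along/across is (572, 117) mm, within 2 mm. Next I shift to slot 1 and descend in two steps.

Emit:
drive_tool --motion '[[[-4.4,-3.5,10],[0,0,0]],[[-4.3,-3.4,30],[0,0,0]],[[0,0,40],[0,0,0]],[[0,0,35],[0,0,0]],[[0,0,14],[0,0,0]]]'

```text
time_s: 6.55
position: [0.5963, 0.1282, 0.0567]
tcp_rot: [[-0.989, 0.151, -0.007], [0.151, 0.989, -0.0], [0.007, -0.001, -1.0]]
force: [0.2, 0.4, -1.5]
opening: 0.274
grasp_force: 30.0
```

Emit:
drive_tool --motion '[[[0,0,0],[0,0,0]],[[0,0,0],[0,0,0]]]'

```text
time_s: 6.75
position: [0.6002, 0.128, 0.0613]
tcp_rot: [[-0.988, 0.151, 0.001], [0.151, 0.988, 0.0], [-0.001, 0.0, -1.0]]
force: [0.6, -0.6, -0.4]
opening: 0.275
grasp_force: 30.0
```

```bash
python3 - <<'E'
from h import *
th=np.radians(-8.7);u=np.array([np.cos(th),np.sin(th)]);v=np.array([-np.sin(th),np.cos(th)])
for q in(217.2,167.2,117.2):print(572*u+q*v)
p=572*u+217.2*v;go(*p,21,-8.7)
E
```

```text
[598.27235341 128.17968303]
[590.7093124   78.75498869]
[583.14627139  29.33029435]
t 6.75 pos [600.2 128.   61.3] shift [ 2.  -0.1 40.3] turn -0.0 j6 -80 open 0.275 grip 30.0 F [ 0.6 -0.6 -0.4]
```

Emit:
drive_tool --motion '[[[0.5,0,15],[0,0,0]],[[0.5,0,10],[0,0,0]],[[0,0,7],[0,0,0]],[[0,0,5],[0,0,0]],[[0,0,2],[0,0,0]]]'

```text
time_s: 7.25
position: [0.5982, 0.1276, 0.0209]
tcp_rot: [[-0.988, 0.152, -0.001], [0.152, 0.988, -0.0], [0.001, -0.0, -1.0]]
force: [-0.1, 0.6, -0.6]
opening: 0.275
grasp_force: 30.0
```

Emit:
drive_tool --motion '[[[0,0,0],[0,0,0]],[[0,0,0],[0,0,0]],[[0,0,0],[0,0,0]]]'

```text
time_s: 7.55
position: [0.5988, 0.1277, 0.0219]
tcp_rot: [[-0.988, 0.152, 0.001], [0.152, 0.988, 0.0], [-0.001, 0.0, -1.0]]
force: [-0.6, 0.6, -1.6]
opening: 0.276
grasp_force: 30.0
```

Emit:
drive_tool --motion '[[[0,0,1],[0,0,0]],[[0,0,0],[0,0,0]]]'

```text
time_s: 7.75
position: [0.5986, 0.1277, 0.0207]
tcp_rot: [[-0.988, 0.152, 0.0], [0.152, 0.988, 0.0], [-0.0, 0.0, -1.0]]
force: [-0.5, -0.3, 0.3]
opening: 0.273
grasp_force: 30.0
```

Emit:
drive_tool --motion '[[[0,0,0],[0,0,0]],[[0,0,0],[0,0,0]],[[0,0,0],[0,0,0]],[[0,0,0],[0,0,0]]]' --gripper 0.45

```text
time_s: 8.15
position: [0.5986, 0.1277, 0.0206]
tcp_rot: [[-0.988, 0.152, 0.0], [0.152, 0.988, -0.0], [-0.0, 0.0, -1.0]]
force: [0.5, -0.8, 1.2]
opening: 0.444
grasp_force: 0.0
```

Emit:
drive_tool --motion '[[[0,0,-15],[0,0,0]],[[0,0,-35],[0,0,0]],[[0,0,-45],[0,0,0]],[[0,0,-45],[0,0,0]],[[0,0,-45],[0,0,0]]]'

```text
time_s: 8.65
position: [0.5982, 0.1277, 0.2084]
tcp_rot: [[-0.988, 0.152, 0.001], [0.152, 0.988, 0.0], [-0.001, 0.0, -1.0]]
force: [2.1, 0.2, -0.1]
opening: 0.451
grasp_force: 0.0
```

Emit:
drive_tool --motion '[[[0,0,0],[0,0,0]],[[0,0,0],[0,0,0]]]'

```text
time_s: 8.85
position: [0.5992, 0.1278, 0.2081]
tcp_rot: [[-0.988, 0.152, 0.004], [0.152, 0.988, 0.0], [-0.004, 0.001, -1.0]]
force: [0.1, -0.3, -1.3]
opening: 0.453
grasp_force: 0.0
```

```bash
python3 - <<'E'
from h import *
white("top",.04,"t3",(598,128),40)
white("wrist",.04,"w3",(590,128),40)
go(421,-343,205,-25.1)
E
```

```text
596.5 125.3 [ 32.6 139.4] 167.2
599.6 126.1 [ 23.2 138.5] 171.1
t 8.95 pos [597.4 127.7 205. ] shift [ 1.027e+02 -4.920e+02  4.000e-01] turn 0.285 j6 -80 open 0.45 grip 0.0 F [ 0.2 -0.5  0.1]
```

Marker A reads 599.6, 126.1, 138 mm long at -8.9°, against a slot 1 estimate of (598,128), so it is home. On to R.

Emit:
drive_tool --motion '[[[9.3,-44.7,0],[0,0,0]],[[9.3,-44.7,0],[0,0,0]],[[9.3,-44.7,0],[0,0,0]],[[9.3,-44.7,0],[0,0,0]],[[9.3,-44.7,0],[0,0,0]]]' --gripper 1

```text
time_s: 9.45
position: [0.5165, -0.0871, 0.2038]
tcp_rot: [[-0.988, 0.152, -0.004], [0.152, 0.988, 0.002], [0.004, 0.001, -1.0]]
force: [0.6, -1.1, 0.2]
opening: 0.819
grasp_force: 0.0
```

Emit:
drive_tool --motion '[[[9.3,-44.7,0],[0,0,0]],[[9.3,-44.7,0],[0,0,0]],[[9.3,-44.7,0],[0,0,0]],[[9.3,-44.7,0],[0,0,0]],[[9.3,-44.7,0],[0,0,0]]]'

```text
time_s: 9.95
position: [0.4367, -0.3006, 0.2037]
tcp_rot: [[-0.988, 0.153, -0.003], [0.152, 0.988, 0.003], [0.003, 0.003, -1.0]]
force: [-0.0, -0.1, 0.3]
opening: 0.995
grasp_force: 0.0
```

Emit:
drive_tool --motion '[[[9.7,-45,0],[0,0,0]],[[0,0,0],[0,0,0.142]],[[0,0,0],[0,0,0.143]],[[0,0,0],[0,0,0]],[[0,0,0],[0,0,0]]]'

```text
time_s: 10.45
position: [0.4215, -0.3422, 0.2043]
tcp_rot: [[-0.907, 0.421, -0.002], [0.421, 0.907, 0.002], [0.003, 0.001, -1.0]]
force: [-0.9, -0.7, -0.6]
opening: 0.999
grasp_force: 0.0
```

```bash
python3 - <<'E'
from h import *
white("wrist",.024,"w4",(421,-343))
go(421,-343,4.5,-25.1)
E
```

```text
420.6 -347.2 [ 23.1 136.6] 154.7
t 10.5 pos [ 421.8 -342.2  204.6] shift [ -0.   -1.2 200.1] turn 0.003 j6 -116 open 1.001 grip 0.0 F [-0.1  0.6 -0.4]
```

View pics/w4.png

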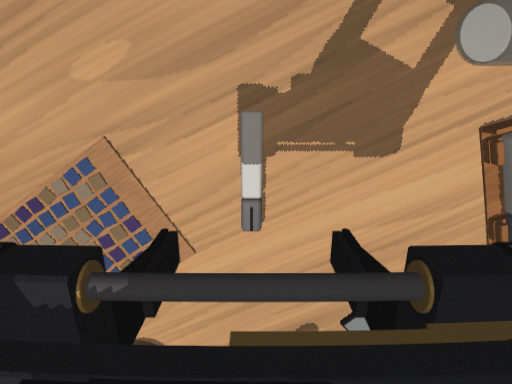

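R lies at columns 241-262, rows 111-230, between the fingers. It needs a shift of about -1, -3.8 mm. Descending to grip.

Emit:
drive_tool --motion '[[[-0.5,-2,45],[0,0,0]],[[-0.4,-1.8,45],[0,0,0]],[[0,0,45],[0,0,0]],[[0,0,40],[0,0,0]],[[0,0,16],[0,0,0]]]'

```text
time_s: 11.0
position: [0.4199, -0.3442, 0.0107]
tcp_rot: [[-0.907, 0.421, -0.004], [0.421, 0.907, 0.005], [0.006, 0.003, -1.0]]
force: [-0.3, 0.0, 0.4]
opening: 1.001
grasp_force: 0.0
```

Emit:
drive_tool --motion '[[[0,0,9],[0,0,0]],[[0,0,0],[0,0,0]],[[0,0,0],[0,0,0]]]'

```text
time_s: 11.3
position: [0.422, -0.3472, 0.0063]
tcp_rot: [[-0.906, 0.423, 0.001], [0.423, 0.906, -0.001], [-0.001, -0.001, -1.0]]
force: [0.6, 0.3, 0.6]
opening: 1.002
grasp_force: 0.0
```

Emit:
drive_tool --motion '[[[0,0,0],[0,0,0]],[[0,0,0],[0,0,0]],[[0,0,0],[0,0,0]],[[0,0,0],[0,0,0]],[[0,0,0],[0,0,0]]]' --gripper 0.1

```text
time_s: 11.8
position: [0.4214, -0.3469, 0.0059]
tcp_rot: [[-0.906, 0.424, 0.0], [0.424, 0.906, -0.0], [-0.0, -0.0, -1.0]]
force: [-0.7, 0.5, -1.1]
opening: 0.627
grasp_force: 0.0
```

Emit:
drive_tool --motion '[[[0,0,0],[0,0,0]],[[0,0,0],[0,0,0]],[[0,0,0],[0,0,0]],[[0,0,0],[0,0,0]],[[0,0,0],[0,0,0]]]'

```text
time_s: 12.3
position: [0.4213, -0.3467, 0.0055]
tcp_rot: [[-0.906, 0.424, -0.0], [0.424, 0.906, 0.0], [0.0, 0.0, -1.0]]
force: [-0.2, 0.5, -0.6]
opening: 0.27
grasp_force: 30.0
```

Emit:
drive_tool --motion '[[[0,0,0],[0,0,0]],[[0,0,0],[0,0,0]]]'

```text
time_s: 12.5
position: [0.4213, -0.3467, 0.0055]
tcp_rot: [[-0.906, 0.424, -0.0], [0.424, 0.906, 0.0], [0.0, 0.0, -1.0]]
force: [-0.5, 0.6, -0.4]
opening: 0.275
grasp_force: 30.0
```

Emit:
drive_tool --motion '[[[0,0,-20],[0,0,0]],[[0,0,-45],[0,0,0]],[[0,0,-45],[0,0,0]],[[0,0,-45],[0,0,0]],[[0,0,-45],[0,0,0]]]'

```text
time_s: 13.0
position: [0.4209, -0.3464, 0.2072]
tcp_rot: [[-0.906, 0.424, -0.0], [0.424, 0.906, 0.0], [0.0, 0.0, -1.0]]
force: [-0.1, -0.4, -0.3]
opening: 0.274
grasp_force: 30.0
```

Emit:
drive_tool --motion '[[[0,0,0],[0,0,-0.143]],[[0,0,0],[0,0,-0.144]],[[0,0,0],[0,0,0]],[[0,0,0],[0,0,0]]]'

```text
time_s: 13.4
position: [0.4211, -0.3464, 0.2053]
tcp_rot: [[-0.988, 0.153, -0.0], [0.153, 0.988, 0.001], [0.001, 0.001, -1.0]]
force: [-0.3, 0.4, -1.2]
opening: 0.273
grasp_force: 30.0
```

```bash
python3 - <<'E'
from h import *
go(590.7,78.7,200,-8.7)
E
```

```text
t 13.4 pos [ 421.1 -346.4  205.3] shift [-102.5  446.1    5.5] turn -0.002 j6 -132 open 0.273 grip 30.0 F [-0.3  0.4 -1.2]
```

Emit:
drive_tool --motion '[[[-10.2,44.6,0],[0,0,0]],[[-10.2,44.6,0],[0,0,0]],[[-10.2,44.6,0],[0,0,0]],[[-10.2,44.6,0],[0,0,0]],[[-10.2,44.6,0],[0,0,0]]]'

```text
time_s: 13.9
position: [0.5054, -0.1322, 0.205]
tcp_rot: [[-0.988, 0.153, -0.001], [0.153, 0.988, 0.001], [0.001, 0.0, -1.0]]
force: [0.4, 0.1, -0.3]
opening: 0.272
grasp_force: 30.0
```

Emit:
drive_tool --motion '[[[-10.2,44.6,0],[0,0,0]],[[-10.2,44.6,0],[0,0,0]],[[-10.2,44.6,0],[0,0,0]],[[-10.2,44.6,0],[0,0,0]],[[-10.2,44.6,0],[0,0,0]]]'

```text
time_s: 14.4
position: [0.5893, 0.0807, 0.2048]
tcp_rot: [[-0.988, 0.153, -0.001], [0.153, 0.988, -0.0], [0.001, -0.0, -1.0]]
force: [1.0, -0.9, -0.4]
opening: 0.276
grasp_force: 30.0
```

Emit:
drive_tool --motion '[[[0,0,0],[0,0,0]],[[0,0,0],[0,0,0]],[[0,0,0],[0,0,0]],[[0,0,0],[0,0,0]]]'

```text
time_s: 14.8
position: [0.5886, 0.0774, 0.2053]
tcp_rot: [[-0.988, 0.153, -0.001], [0.153, 0.988, -0.0], [0.001, -0.0, -1.0]]
force: [-0.6, 0.1, -0.1]
opening: 0.271
grasp_force: 30.0
```

```bash
python3 - <<'E'
from h import *
go(590.7,78.7,65,-8.7)
s=read_state();im=capture("wrist")[:,:,::-1].copy();C=cam("wrist",s);np.save("s5.npy",s,allow_pickle=True);cv2.imwrite("pics/w5.png",im)
cv2.imwrite("pics/c5.png",cv2.resize(im[90:270,120:390],None,fx=2.96,fy=2.96,interpolation=2))
E
```

```text
t 14.8 pos [588.6  77.4 205.3] shift [ -2.    1.6 140.2] turn -0.002 j6 -84 open 0.271 grip 30.0 F [-0.6  0.1 -0.1]
```

View pics/c5.png

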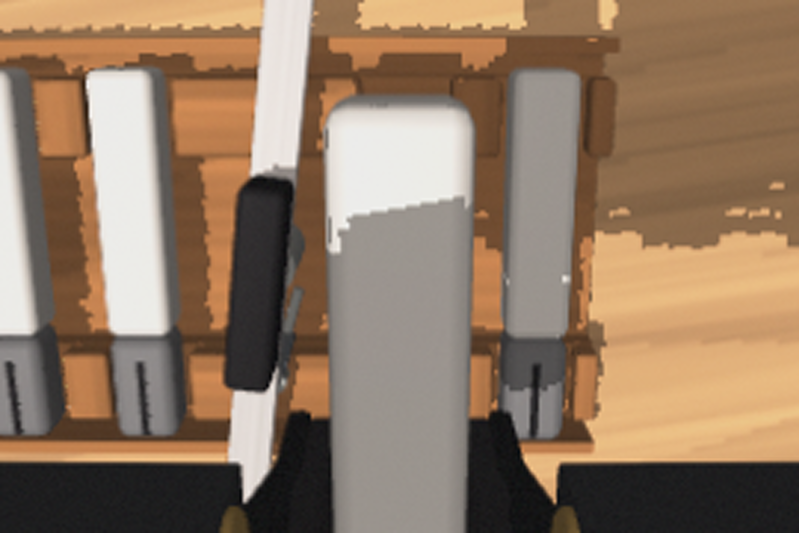

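Marker A lies between its saddles and lines up with the kept markers (rows 70-437). The held marker is over slot 2, the wing's top spans about (265,180) to (250,388), and the bar is clear of slot 2.

```bash
python3 - <<'E'
from h import *
s=np.load("s5.npy",allow_pickle=True).item();C=cam("wrist",s)
th=np.radians(-8.7);u=np.array([np.cos(th),np.sin(th)]);v=np.array([-np.sin(th),np.cos(th)])
f=lambda x,y,z:(plane(C,[[120+x/2.96,90+y/2.96]],z)[0,:2]*1000)
p=np.array(s["position"])[:2]*1000
print("tcp",p@u,p@v,"tail rel",(f(400,97,.22)-p)@u,"across",((f(328,200,.225)+f(472,200,.225))/2-p)@v)
for n,a,b in("k3",(128,70),(150,436)),("A",(545,70),(532,437)):
    q=(f(*a,.038)+f(*b,.038))/2;print(n,q@u,q@v)
w=[f(*q,.078) for q in((246,180),(290,180),(228,388),(272,388))]
m=np.mean(w,0);print("wing",m,m@u,m@v)
d=(w[0]+w[1]-w[2]-w[3]);print(np.linalg.norm(d)/2,np.degrees(np.arctan2(*d[::-1])))
E
```

```text
tcp 570.1404965131662 165.5689417085954 tail rel -69.80804676591295 across -0.8234055912585537
k3 573.8023522935158 68.8351612309316
A 574.3855284598021 215.2802805407685
wing [583.04967393  30.96001259] 571.658001486412 118.7963551039732
70.64375133086325 163.89437969127866
```

Emit:
drive_tool --motion '[[[-1.5,0.8,15],[0,0,0]],[[-1.4,0.7,40],[0,0,0]],[[0,0,45],[0,0,0]],[[0,0,30],[0,0,0]],[[0,0,10],[0,0,0]]]'

```text
time_s: 15.35
position: [0.5896, 0.0787, 0.0624]
tcp_rot: [[-0.988, 0.152, -0.007], [0.152, 0.988, 0.0], [0.007, -0.001, -1.0]]
force: [-0.2, -0.0, 0.3]
opening: 0.274
grasp_force: 30.0
```

Emit:
drive_tool --motion '[[[0,0,0],[0,0,0]],[[0,0,0],[0,0,0]],[[0,0,0],[0,0,0]]]'

```text
time_s: 15.65
position: [0.5939, 0.0796, 0.0676]
tcp_rot: [[-0.989, 0.151, 0.004], [0.151, 0.989, -0.0], [-0.004, 0.0, -1.0]]
force: [0.3, -0.0, -1.2]
opening: 0.276
grasp_force: 30.0
```

```bash
python3 - <<'E'
from h import *
th=np.radians(-8.7);u=np.array([np.cos(th),np.sin(th)]);v=np.array([-np.sin(th),np.cos(th)])
p=573*u+167*v;go(*p,21.5,-8.7)
E
```

```text
t 15.65 pos [593.9  79.6  67.6] shift [ 2.2 -1.5 46.1] turn 0.001 j6 -84 open 0.276 grip 30.0 F [ 0.3 -0.  -1.2]
```

Emit:
drive_tool --motion '[[[0,-0.7,15],[0,0,0]],[[0,-0.5,12],[0,0,0]],[[0,0,8],[0,0,0]],[[0,0,5],[0,0,0]],[[0,0,3],[0,0,0]]]'

```text
time_s: 16.15
position: [0.5916, 0.0787, 0.0215]
tcp_rot: [[-0.989, 0.15, -0.001], [0.15, 0.989, 0.0], [0.001, -0.0, -1.0]]
force: [-0.9, -0.1, 0.0]
opening: 0.273
grasp_force: 30.0
```

Emit:
drive_tool --motion '[[[0,0,1],[0,0,0]],[[0,0,0],[0,0,0]],[[0,0,0],[0,0,0]],[[0,0,0],[0,0,0]]]'

```text
time_s: 16.55
position: [0.5923, 0.0787, 0.0216]
tcp_rot: [[-0.989, 0.15, 0.001], [0.15, 0.989, -0.0], [-0.001, 0.0, -1.0]]
force: [-0.3, -0.2, -0.8]
opening: 0.272
grasp_force: 30.0
```

Home height reached. Release, rise straight up, and look.

Emit:
drive_tool --motion '[[[0,0,0],[0,0,0]],[[0,0,0],[0,0,0]],[[0,0,0],[0,0,0]],[[0,0,0],[0,0,0]]]' --gripper 0.42

```text
time_s: 16.95
position: [0.5921, 0.0787, 0.0216]
tcp_rot: [[-0.989, 0.15, 0.0], [0.15, 0.989, -0.0], [-0.0, -0.0, -1.0]]
force: [0.2, 0.1, -0.2]
opening: 0.414
grasp_force: 0.0
```

Emit:
drive_tool --motion '[[[0,0,-15],[0,0,0]],[[0,0,-35],[0,0,0]],[[0,0,-45],[0,0,0]],[[0,0,-40],[0,0,0]],[[0,0,-30],[0,0,0]]]'

```text
time_s: 17.45
position: [0.593, 0.0787, 0.1906]
tcp_rot: [[-0.989, 0.15, 0.004], [0.15, 0.989, -0.0], [-0.004, 0.0, -1.0]]
force: [0.8, -0.2, -1.3]
opening: 0.424
grasp_force: 0.0
```

Emit:
drive_tool --motion '[[[0,0,0],[0,0,0]],[[0,0,0],[0,0,0]],[[0,0,0],[0,0,0]]]'

```text
time_s: 17.75
position: [0.5909, 0.0788, 0.1857]
tcp_rot: [[-0.989, 0.15, -0.002], [0.15, 0.989, 0.0], [0.002, -0.0, -1.0]]
force: [-0.0, -0.0, -1.0]
opening: 0.417
grasp_force: 0.0
```

```bash
python3 - <<'E'
from h import *
white("wrist",.04,"w6",(583,60),160)
go(583.2,30.0,185,-16.1)
im=cv2.imread("pics/w6.png");cv2.imwrite("pics/c6.png",cv2.resize(im[90:280],None,fx=1.56,fy=1.56))
E
```

```text
718.5 57.7 [183.6  28.7] 80.9
598.7 124.7 [ 25.4 137.2] 171.1
591.5 77.3 [ 23.4 137.1] 171.3
568.9 -65.9 [ 30.7 137.8] 171.1
575.8 -18.2 [ 28.1 137.7] 170.9
520.7 45.4 [17.1 84.6] 164.2
t 17.8 pos [590.8  78.7 185.3] shift [  0.2 -49.3   0.3] turn 0.13 j6 -84 open 0.424 grip 0.0 F [ 0.2 -0.2 -0.2]
```

View pics/c6.png

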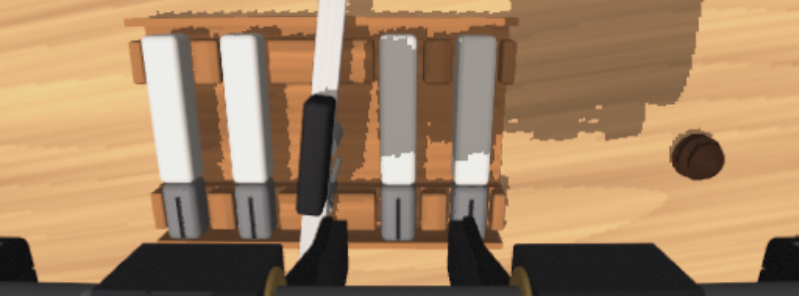

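Both spares are seated level with the kept ones: four caps on one line at row 210, all at about -8.9°. Now the knob: go above it, align to the wing, and descend.

Emit:
drive_tool --motion '[[[0,-24.6,0],[0,0,0]],[[0.2,-24.7,0],[0,0,0]],[[0,0,0],[0,0,0.13]],[[0,0,20],[0,0,0]],[[0,0,40],[0,0,0]]]'

```text
time_s: 18.3
position: [0.5865, 0.0294, 0.1273]
tcp_rot: [[-0.961, 0.278, 0.005], [0.278, 0.961, -0.001], [-0.005, 0.001, -1.0]]
force: [0.7, -0.8, -0.1]
opening: 0.418
grasp_force: 0.0
```

Emit:
drive_tool --motion '[[[0,0,30],[0,0,0]],[[0,0,10],[0,0,0]],[[0,0,0],[0,0,0]],[[0,0,0],[0,0,0]]]'

```text
time_s: 18.7
position: [0.585, 0.0299, 0.0869]
tcp_rot: [[-0.961, 0.277, 0.001], [0.277, 0.961, -0.0], [-0.001, 0.0, -1.0]]
force: [0.7, 0.1, 0.7]
opening: 0.421
grasp_force: 0.0
```

```bash
python3 - <<'E'
from h import *
go(583.2,30.0,54,-16.1)
E
```

```text
t 18.7 pos [585.   29.9  86.9] shift [ 1.8 -0.5 32.9] turn 0.0 j6 -82 open 0.421 grip 0.0 F [0.7 0.1 0.7]
```

Emit:
drive_tool --motion '[[[0.6,0,14],[0,0,0]],[[0.6,0,10],[0,0,0]],[[0,0,6],[0,0,0]],[[0,0,2],[0,0,0]],[[0,0,0],[0,0,0]]]'

```text
time_s: 19.2
position: [0.5831, 0.0303, 0.0542]
tcp_rot: [[-0.961, 0.277, -0.001], [0.277, 0.961, 0.0], [0.001, -0.0, -1.0]]
force: [-0.0, 0.6, 0.5]
opening: 0.419
grasp_force: 0.0
```

Emit:
drive_tool --motion '[[[0,0,0],[0,0,0]],[[0,0,0],[0,0,0]],[[0,0,0],[0,0,0]],[[0,0,0],[0,0,0]],[[0,0,0],[0,0,0]]]' --gripper 0

```text
time_s: 19.7
position: [0.5835, 0.0301, 0.0548]
tcp_rot: [[-0.961, 0.277, 0.0], [0.277, 0.961, -0.0], [-0.0, -0.0, -1.0]]
force: [-1.0, -0.7, 0.9]
opening: 0.177
grasp_force: 30.0
```

Emit:
drive_tool --motion '[[[0,0,0],[0,0,0]],[[0,0,0],[0,0,0]]]'

```text
time_s: 19.9
position: [0.5835, 0.0301, 0.0548]
tcp_rot: [[-0.961, 0.277, 0.0], [0.277, 0.961, -0.0], [-0.0, -0.0, -1.0]]
force: [-0.4, -1.9, 2.4]
opening: 0.184
grasp_force: 30.0
```

The wing is gripped (opening 0.184 = 16 mm). Turn clockwise, which is positive about tool z.

Emit:
drive_tool --motion '[[[0,0,0],[0,0,0.1]],[[0,0,0],[0,0,0.1]],[[0,0,0],[0,0,0.1]],[[0,0,0],[0,0,0.1]],[[0,0,0],[0,0,0]]]'

```text
time_s: 20.4
position: [0.5837, 0.0306, 0.0549]
tcp_rot: [[-0.777, 0.629, 0.001], [0.629, 0.777, 0.0], [-0.001, 0.001, -1.0]]
force: [0.4, 0.9, 3.2]
opening: 0.184
grasp_force: 30.0
```

```bash
python3 - <<'E'
from h import *
go(583.5,30.1,54.8,-81)
print(read_state()["moment"])
E
```

```text
t 20.4 pos [583.7  30.6  54.9] shift [-0.2 -0.5  0.1] turn 0.733 j6 -59 open 0.184 grip 30.0 F [0.4 0.9 3.2]
[0.01021441 0.02488138 0.1122781 ]
```

Emit:
drive_tool --motion '[[[0,0,0],[0,0,0.1]],[[0,0,0],[0,0,0.1]],[[0,0,0],[0,0,0.1]],[[0,0,0],[0,0,0.1]],[[0,0,0],[0,0,0.1]]]'

```text
time_s: 20.9
position: [0.5841, 0.0309, 0.0548]
tcp_rot: [[-0.378, 0.926, 0.002], [0.926, 0.378, 0.001], [0.0, 0.002, -1.0]]
force: [0.8, 1.6, 1.7]
opening: 0.183
grasp_force: 30.0
```

Emit:
drive_tool --motion '[[[0,0,0],[0,0,0.1]],[[0,0,0],[0,0,0.1]],[[0,0,0],[0,0,0.1]],[[0,0,0],[0,0,0.03]],[[0,0,0],[0,0,0]]]'

```text
time_s: 21.4
position: [0.5846, 0.031, 0.0548]
tcp_rot: [[-0.06, 0.998, 0.003], [0.998, 0.06, 0.001], [0.001, 0.003, -1.0]]
force: [3.0, 3.1, 1.8]
opening: 0.182
grasp_force: 30.0
```

```bash
python3 - <<'E'
from h import *
go(583.5,30.1,54.8,-81)
print(read_state()["moment"])
E
```

```text
t 21.4 pos [584.6  31.   54.8] shift [-0.8 -1.1  0. ] turn -0.097 j6 -11 open 0.182 grip 30.0 F [3.  3.1 1.8]
[ 0.35044605 -0.21846672 -0.15845755]
```

The knob is at about 1.36 rad and past its click. Release and rise.

Emit:
drive_tool --motion '[[[0,0,0],[0,0,0]],[[0,0,0],[0,0,0]],[[0,0,0],[0,0,0]],[[0,0,0],[0,0,0]],[[0,0,0],[0,0,0]]]' --gripper 0.5

```text
time_s: 21.9
position: [0.5829, 0.0302, 0.0543]
tcp_rot: [[-0.06, 0.998, -0.001], [0.998, 0.06, -0.0], [0.0, -0.001, -1.0]]
force: [0.1, -1.1, -1.0]
opening: 0.478
grasp_force: 0.0
```

Emit:
drive_tool --motion '[[[0,0,-15],[0,0,0]],[[0,0,-35],[0,0,0]],[[0,0,-40],[0,0,0]],[[0,0,-40],[0,0,0]],[[0,0,-40],[0,0,0]]]'

```text
time_s: 22.4
position: [0.5828, 0.0303, 0.2259]
tcp_rot: [[-0.06, 0.998, -0.001], [0.998, 0.06, -0.0], [0.0, -0.001, -1.0]]
force: [0.1, 0.1, 0.3]
opening: 0.502
grasp_force: 0.0
```

Emit:
drive_tool --motion '[[[0,0,0],[0,0,0]],[[0,0,0],[0,0,0]],[[0,0,0],[0,0,0]]]'

```text
time_s: 22.7
position: [0.5821, 0.0304, 0.2232]
tcp_rot: [[-0.06, 0.998, -0.003], [0.998, 0.06, 0.0], [0.001, -0.003, -1.0]]
force: [0.1, -0.6, 0.4]
opening: 0.503
grasp_force: 0.0
```

```bash
python3 - <<'E'
from h import *
a=capture("scene")[:,:,::-1];
cv2.imwrite("pics/f.png",cv2.resize(a[120:310,180:380],None,fx=3,fy=3))
go(583.5,30.1,54.8,-81)
E
```

```text
t 22.75 pos [581.9  30.5 222.8] shift [ -0.6   2.2 168. ] turn -0.097 j6 -11 open 0.504 grip 0.0 F [-0.   0.1  0.9]
```

View pics/f.png

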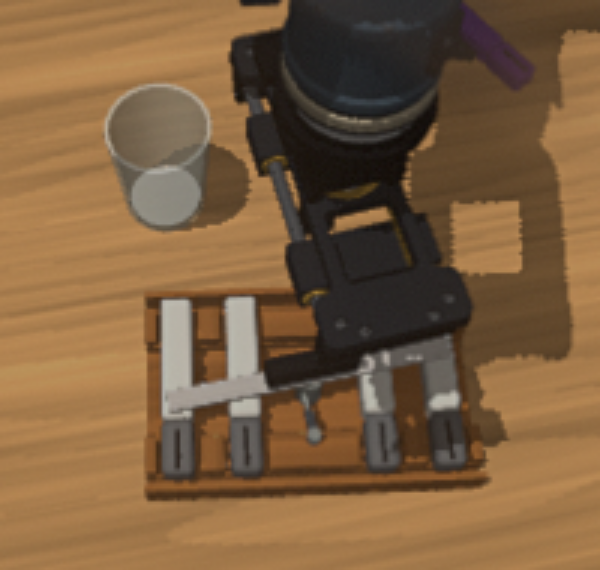

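All four markers are seated, the bar lies across them from (170,400) to (450,340), and the tumbler is upright. A quick check of the bar angle, then hand in.

```bash
python3 - <<'E'
from h import *
C=cam("scene");p=plane(C,[[180+171/3,120+403/3],[180+265/3,120+381/3]],.05)[:,:2]*1000
for b in(np.array([583.2,30]),p[1]):
    d=p[0]-b;print(p[0],round(np.radians(-8.7-np.degrees(np.arctan2(d[1],d[0])))%np.pi,3))
hand_in()
E
```

```text
[590.30226704 -74.17417384] 1.351
[590.30226704 -74.17417384] 1.367
the job is handed in; nothing more can be done
```

The job is handed in: both spare markers lie in slots 1 and 2, and the lock bar is across all four markers. I measured the knob at about 1.35–1.37 rad against the 1.33 needed (my reading is only rough), and the arm was clear. The tumbler was upright in the last picture; the can was out of view, and I felt no contact with it.

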